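Light a portrait for copying

TASK

Get the small framed portrait ready to be re-photographed: lay it gently, picture up, flat inside the bordered bed of the copying board, and tilt the hinged lamp over it to 45 degrees above the board, parallel to the sloping metal strips beside it, so that it holds there by itself. Leave the other things on the table where they are.

Things in the scene. Friction and masses are not known exactly. Their poses are not given: they have to be found in the camera images.
- stand: a fixed copying board, 300 (x) x 220 (y) x 14 mm thick, lying on the table; origin at the centre of its underside. Its own x axis points level from the bed's end to the lamp's end, its z up. A pale low metal border encloses the bed, near the end towards the robot; the lamp hinges at the other end between two posts. Outside each post a thin straight metal strip, 72 mm long, rises from the hinge at exactly 45 degrees over the board: the slope the lamp must match.
- bed (a point): the centre of the bed's floor, on the board's top, 14 mm above the table, at x = -75 mm on the board. The bed inside the border measures 100 mm along the board's x by 72 mm along its y; the border is 4 mm high and 8 mm wide.
- hinge (a point): the middle of the lamp's hinge axis, at x = +115 mm on the board, 45 mm above the table; the axis runs along the board's y.
- lamp (a joint): angle of the lamp above the board, rad: 0 = lying flat over the board towards the bed, 0.785 = 45 degrees, 1.571 = upright; more = leaning back, stop at 2.0. The lamp is a flat light panel, 150 mm wide, 12 mm thick, reaching from 5 to 105 mm from the hinge axis, its white side towards the bed. Its friction hinge stays where it is left; the bar needs about 2 to 4 N to move it.
- bar (a point): the middle of the lamp's grab bar: a round steel bar, 12 mm thick, 110 mm long, parallel to the hinge axis and 150 mm from it, at the lamp's free edge, with a clear gap of 39 mm between bar and panel. It moves with the lamp.
- photo: a small framed portrait lying on the table picture up, a light wooden block frame 84 mm (its x) x 56 mm (its y) x 18 mm thick, about 0.09 kg; origin at the centre of its underside, z up out of the picture.
- charger: a dark battery charger, a slab 95 x 62 x 28 mm; origin at the centre of its underside. A bystander
- camera: a black camera with a lens, 125 mm wide, 98 mm high; origin under its middle. A bystander
- teapot: a white round teapot, 104 mm high, 104 mm across plus spout and handle; origin at the centre of its foot. A bystander
- teacup: a small white cup, 64 mm across, 45 mm high; origin at the centre of its foot. A bystander
- water: a water bottle, 60 mm across, 180 mm high; origin at the centre of its foot. A bystander
- tin: a flat round steel tin, 70 mm across, 22 mm high; origin at the centre of its underside. A bystander
- filmcan: a black film can, 35 mm across, 52 mm high; origin at the centre of its underside; it stands on the board between bed and lamp, 14 mm above the table, clear below the lamp at 45 degrees. A bystander
Not all that is in view belongs to the job. What is shaped like the photo but blue, green or yellow is not meant.

How it is judged:
By the outcome, as a careful person would: the job done as asked, in the order asked, and still so for the second after the job is handed in, with the robot touching nothing.
It also fails if it takes over 58 s, if anything falls off the work surface, if the arm or the gripper's body presses on something with over 40 N, if the wrist force passes 120 N, or if a joint passes its speed limit or range.

ROBOT

A 6-joint arm with a two-finger parallel gripper is mounted at the origin on the work surface. World frame = base frame: x ahead of the robot, y to its left, z up, the work surface at z = 0. Lengths are in m, angles in rad, forces in N, time in s.
With the tool pointing down it reaches from about 0.275 to 0.725 m from the base axis. Payload 15.9 kg.
Tool frame: the origin (TCP) lies on the centre line of the jaws, within the pads' length; the fingertips stand 11 mm ahead of it and the grasp point (between the pads) lies 8 mm behind it (arm.finger_overhang is the distance from the TCP to the fingertips, in m); z points along the fingers, y is the line along which they close (so a half turn about z gives the same grasp; the last joint's range is limited). The gripper opens to 85 mm and grips with 20 to 120 N. Pads are 22 mm wide; open, the fingers measure 114 mm over their backs; the gripper's body (76 mm by 85 mm) begins 54 mm behind the grasp point. The pads swing forward as they close: fully open they stand 13 mm farther back than shut.
Start: joints at [1.33, 0.213, -0.034, 1.323, 0, 1.571], TCP at [0.119, 0.486, 0.242] pointing down, gripper open.
Joint ranges: [-2.98, 2.98], [-0.74, 1.72], [-1.14, 1.35], [-2.1, 2.04], [-1.57, 1.44], [-3.14, 3.14]. Speed limits (rad/s): [1.89, 1.89, 2.39, 2.57, 3.14, 3.14].

INTERFACE

Orientations are given as a unit quaternion [w, x, y, z].
In Python, from plant import arm gives the robot as it stands.
- The arm moves only by the tool send_rows, never from a script. Its argument "commands" is text: rows parted by semicolons, each of 4 numbers parted by spaces: the shift along the world's x, y, z in mm, then the turn about the world's z in degrees. A call has 1 to 20 rows; each row shifts and turns the commanded pose from where the row before left it; what a row does not reach is not made up. A row lasts 1/12 s, in which the tool goes at most 41.7 mm and 7.16 degrees, less where a joint would pass 70% of its speed; a pose out of reach is approached as far as the arm can. A call is refused whole if a number of a shift passes 41.7 or a number of a turn 7.16, either way. A call with a gripper value outside its range is refused whole. "gripper" is the opening in per cent of the stroke, from 0 (shut) to 100 (fully open), set as the call begins (left out, the last holds). The fingers move at their own pace and stop on an object; "squeeze" is the grip in N (left out, the last holds). Time passes only in rows, so rows that do not move let the fingers close. It gives the time, the measured TCP pose, the force, the opening and the grip force at its end, in the units of the state.
- arm.get_state(): the state, without advancing time (a new reading comes with each control period).
- arm.snapshot(name): name is "scene" or "top" or "wrist"; returns the picture (480x640x3 uint8, red, green, blue); there is no depth.
- arm.camera_model(name): a dict with "vfov" (degrees; the focal length in pixels is half the picture's height over the tangent of half this angle, whatever the lens; pixels are square), "cx", "cy" (the principal point, pixels), "world_to_cam" (4x4, takes a point from world to camera coordinates). Camera axes: x right, y up, looking along -z (the intrinsics and any distortion apply to the point x, -y, -z); pixel columns grow to the right and rows downward; lengths in m; the calibration is good to about 2 mm. The wrist camera is an equidistant fisheye: a pixel r from the principal point sees the ray r / f radians off the axis. A picture is of the moment at which its call begins: read the wrist's pose just before it. camera_model takes no time and is no camera call; for the wrist camera it gives the pose at the moment of the call.
- arm.close_job(): hands the job in; it is judged then, once.
The state is a dict: "clock": time; "joints": joint angles; "joint_velocities": joint speeds; "effort": joint torques, N m; "ee_pos": TCP position; "eef_rot": TCP orientation; "ft_force": force on the tool from outside, world axes, zero at the start; "moment": the same for the moment, N m; "opening": opening from 0.0 (shut) to 1.0 (fully open); "gripper_force": force on a finger pad.
Only numpy, scipy, OpenCV 4.12 (cv2) and the standard library are available. Lean on these libraries where they do the work, as an engineer would, in place of code of your own. Each camera call takes 0.05 s, during which the arm holds its last target. There are 200 camera calls.

## Working session

There is one attempt and no reset: what is moved stays moved. The work goes in short steps, Python scripts to look and compute and a tool call to move; the robot and the scene stay as the last step left them, time stands still between calls to the robot, and variables do not carry over. Pictures are saved under pics/ and viewed, at most 10 in all, crops included, and the job is handed in when it is done.

Besides the shell and the picture viewer there is one more tool, called after "Call:" as a command line: name --argument value ..., lists and objects as JSON in quotes. send_rows: Moves the arm, as the interface text tells. Its arguments: {"type":"object","properties":{"commands":{"type":"string"},"gripper":{"type":"number"},"squeeze":{"type":"number"}},"required":["commands"]}

```bash
mkdir -p pics; ls; cat > h.py <<'E'
import numpy as np,cv2
from plant import arm
def ray(m,u,v):
    f=240/np.tan(np.radians(m["vfov"])/2); W=np.array(m["world_to_cam"]); R=W[:3,:3]; c=-R.T@W[:3,3]
    d=np.array([(u-m["cx"])/f,-(v-m["cy"])/f,-1.]); return c,R.T@d
def onz(m,u,v,z):
    c,d=ray(m,u,v); return c+d*(z-c[2])/d[2]
def proj(m,p):
    f=240/np.tan(np.radians(m["vfov"])/2); W=np.array(m["world_to_cam"]); q=W[:3,:3]@p+W[:3,3]
    return m["cx"]+f*q[0]/-q[2], m["cy"]-f*q[1]/-q[2]
E
python3 - <<'E'
from h import *
for n in("scene","top"):
    im=arm.snapshot(n); cv2.imwrite(f"pics/{n}.png",im[...,::-1]); m=arm.camera_model(n); print(n,m["vfov"],m["cx"],m["cy"],np.round(ray(m,320,240),3), m.keys())
print(arm.get_state())
E
```

```text
pics
scene 52.307808256214635 317.98577714531353 233.1993047992995 [[ 1.115  0.277  1.157]
 [-0.453 -0.195 -0.87 ]] dict_keys(['vfov', 'cx', 'cy', 'world_to_cam'])
top 52.0381363125466 316.5013136686751 238.0652384198381 [[ 0.342 -0.02   1.406]
 [ 0.113  0.015 -0.994]] dict_keys(['vfov', 'cx', 'cy', 'world_to_cam'])
{'clock': 0.1, 'joints': array([ 1.33001245e+00,  2.13325152e-01, -3.49373017e-02,  1.32350215e+00,
       -2.75996877e-05,  1.57078607e+00]), 'joint_velocities': array([-1.71925343e-04,  4.66891807e-05,  6.53837557e-04,  7.24293082e-04,
        8.34283191e-05,  4.26971973e-04]), 'effort': array([-7.95592186e-04, -6.87251258e+01,  4.87806344e+01,  1.21166906e-02,
        1.66057214e-05,  3.42995725e-05]), 'ee_pos': array([0.11917527, 0.48530944, 0.24187998]), 'eef_rot': array([-4.44481131e-05,  1.20096207e-01,  9.92762140e-01, -4.82290623e-04]), 'ft_force': array([ 0.30730759, -0.23423833, -0.29656412]), 'moment': array([-0.03427643,  0.0002833 , -0.0088151 ]), 'gripper_force': 0.0, 'opening': 1.0032396931694683}
```

View pics/top.png

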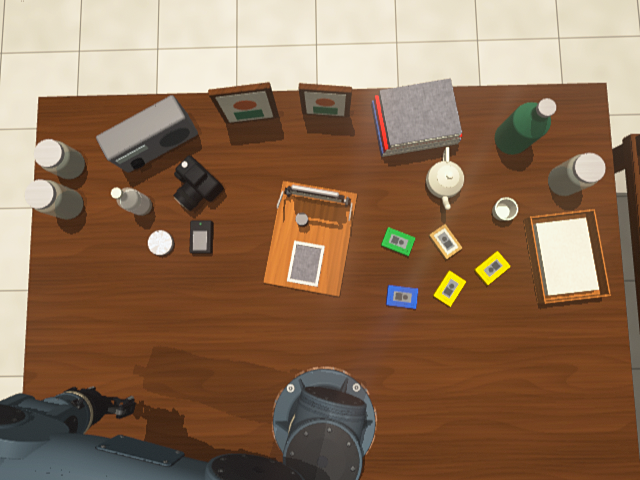

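View pics/scene.png

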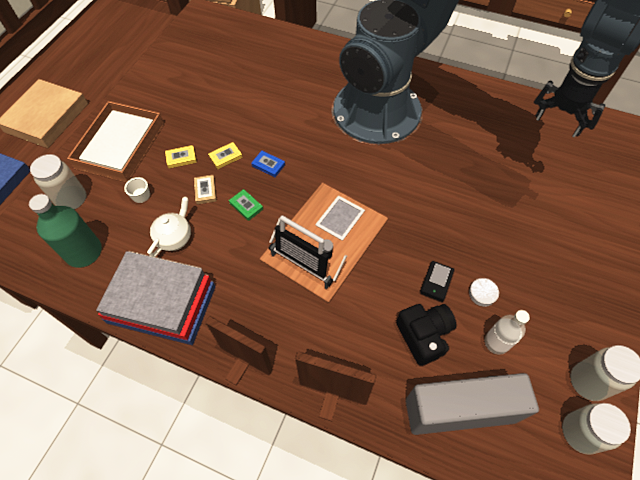

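The top view shows the photo (tan frame) at about (445,241), the board around (312,238), its bed at (306,264), and the lamp standing roughly upright with its bar near (318,195). The scene view agrees.

```bash
python3 - <<'E'
from h import *
im=cv2.imread("pics/top.png"); m=arm.camera_model("top")
hsv=cv2.cvtColor(im,cv2.COLOR_BGR2HSV)
print(hsv[241,428:462].tolist()); print(hsv[264,285:330:2].tolist())
def fit(mask,box,z,name):
    M=np.zeros_like(mask); x0,y0,x1,y1=box; M[y0:y1,x0:x1]=mask[y0:y1,x0:x1]
    cs,_=cv2.findContours(M,cv2.RETR_EXTERNAL,cv2.CHAIN_APPROX_NONE); c=max(cs,key=cv2.contourArea)
    P=np.array([onz(m,u,v,z)[:2] for u,v in c[:,0]])
    r=cv2.minAreaRect((P*1000).astype(np.float32)); print(name,cv2.boundingRect(c),r); print(np.round(cv2.boxPoints(r)))
H,S,V=cv2.split(hsv)
fit(((S<120)&(V>150)).astype(np.uint8)*255,(425,220,466,262),.018,"photo")
fit(((S<60)&(V>150)).astype(np.uint8)*255,(280,235,332,292),.018,"border")
fit(((H<18)&(S>120)&(V>140)).astype(np.uint8)*255,(255,170,365,300),.014,"board")
for n,b in(("top",(255,170,370,305)),("scene",(250,170,400,310))):
    i=cv2.imread(f"pics/{n}.png")[b[1]:b[3],b[0]:b[2]]
    cv2.imwrite(f"pics/{n}_c.png",cv2.resize(i,None,fx=4,fy=4,interpolation=cv2.INTER_CUBIC))
a=cv2.imread("pics/top_c.png");b=cv2.imread("pics/scene_c.png");a=cv2.resize(a,None,fx=.85,fy=.85)
c=np.zeros((600,800,3),np.uint8);c[:a.shape[0],:a.shape[1]]=a
w=800-a.shape[1];b=cv2.resize(b,(w,int(b.shape[0]*w/b.shape[1])));c[:b.shape[0],a.shape[1]:]=b
cv2.imwrite("pics/both.png",c)
print(a.shape,b.shape)
E
```

```text
[[13, 158, 126], [13, 163, 127], [13, 159, 128], [15, 150, 109], [16, 134, 95], [18, 133, 117], [18, 145, 199], [19, 148, 235], [18, 146, 231], [20, 100, 230], [26, 45, 234], [28, 26, 247], [26, 38, 234], [23, 19, 172], [26, 12, 164], [25, 21, 146], [20, 23, 135], [24, 18, 139], [21, 17, 147], [24, 21, 122], [23, 23, 102], [26, 18, 97], [18, 27, 124], [23, 31, 212], [26, 24, 247], [27, 20, 251], [21, 88, 238], [19, 146, 231], [19, 146, 237], [17, 154, 212], [15, 164, 135], [12, 174, 107], [13, 175, 111], [14, 180, 112]]
[[13, 183, 220], [13, 192, 215], [13, 137, 218], [27, 10, 254], [5, 21, 156], [10, 20, 156], [5, 19, 161], [6, 22, 165], [3, 17, 161], [6, 22, 160], [6, 22, 164], [5, 18, 156], [3, 18, 155], [5, 22, 150], [7, 22, 149], [8, 20, 153], [2, 21, 161], [28, 12, 255], [15, 51, 204], [14, 190, 215], [14, 184, 226], [13, 180, 211], [13, 178, 206]]
photo (434, 228, 25, 28) ((490.3944091796875, -353.34368896484375), (69.71846008300781, 41.14019012451172), 33.141902923583984)
[[ 450. -355.]
 [ 472. -390.]
 [ 531. -352.]
 [ 508. -317.]]
border (287, 241, 38, 46) ((434.63507080078125, 43.44348907470703), (87.75141143798828, 115.82796478271484), 78.78904724121094)
[[369.  12.]
 [483. -11.]
 [500.  75.]
 [386.  98.]]
board (263, 193, 88, 103) ((489.97430419921875, 32.872650146484375), (218.7312469482422, 262.7746276855469), 78.71131134033203)
[[ 340.  -49.]
 [ 597. -100.]
 [ 640.  114.]
 [ 383.  166.]]
(459, 391, 3) (381, 409, 3)
```

View pics/both.png

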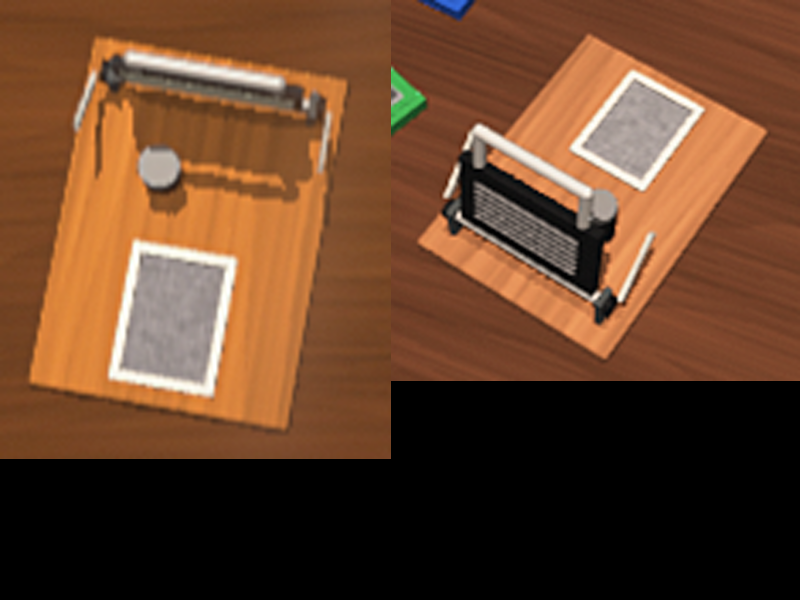

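The crops show the bed border as a clean white rectangle, the film can at about (302,219) in the top view, and the lamp bar centre at about (315,191.5) top and (302,229) scene.

```bash
cat >> h.py <<'E'
def tri(pts):
    A=np.zeros((3,3));b=np.zeros(3)
    for m,u,v in pts:
        c,d=ray(m,u,v); d/=np.linalg.norm(d); Q=np.eye(3)-np.outer(d,d); A+=Q;b+=Q@c
    return np.linalg.solve(A,b)
E
python3 - <<'E'
from h import *
im=cv2.imread("pics/top.png"); m=arm.camera_model("top"); s=arm.camera_model("scene")
H,S,V=cv2.split(cv2.cvtColor(im,cv2.COLOR_BGR2HSV))
M=((V>165)).astype(np.uint8)*255; N=np.zeros_like(M); N[222:262,426:466]=M[222:262,426:466]
N=cv2.morphologyEx(N,cv2.MORPH_CLOSE,np.ones((3,3)))
c=max(cv2.findContours(N,0,cv2.CHAIN_APPROX_NONE)[0],key=cv2.contourArea)
P=np.array([onz(m,u,v,.018)[:2] for u,v in c[:,0]])*1000
print(cv2.minAreaRect(P.astype(np.float32)))
print("bar",tri([(m,315,191.5),(s,302.4,229)]))
print("barends",tri([(m,255+125/3.4,170+62/3.4),(s,250+87/2.727,170+130/2.727)]),tri([(m,255+283/3.4,170+85/3.4),(s,250+199/2.727,170+192/2.727)]))
for ex,sc in (((125,62),(87,130)),((125,62),(199,192))):print(tri([(m,255+ex[0]/3.4,170+ex[1]/3.4),(s,250+sc[0]/2.727,170+sc[1]/2.727)]))
print("bar@195",onz(m,315,191.5,.195))
print("spout",onz(m,446,207,.085),"can",onz(m,302,219,.066))
yaw=np.radians(-11.25);h=np.array([.621,.0066,.045])
for th in (80,85,90,95,100,105,110):
    t=np.radians(th);p=h+.15*np.array([-np.cos(t)*np.cos(yaw),-np.cos(t)*np.sin(yaw),np.sin(t)]);print(th,np.round(p,3),np.round(proj(m,p),1),np.round(proj(s,p),1))
E
```

```text
((490.4281921386719, -352.8648376464844), (84.29216766357422, 55.61011505126953), 33.176570892333984)
bar [0.60204749 0.0101439  0.19241515]
barends [0.61558546 0.02199603 0.2732046 ] [0.59059556 0.00085214 0.13069572]
[0.61558546 0.02199603 0.2732046 ]
[0.61192763 0.0670676  0.19379024]
bar@195 [0.60201132 0.0088279  0.195     ]
spout [ 0.57531751 -0.34262359  0.085     ] can [0.55326785 0.04901883 0.066     ]
80 [0.595 0.012 0.193] [313.9 194.3] [303.6 226.9]
85 [0.608 0.009 0.194] [314.8 189.1] [300.3 230.5]
90 [0.621 0.007 0.195] [315.8 184.1] [297.  234.5]
95 [0.634 0.004 0.194] [316.7 179.1] [293.7 238.7]
100 [0.647 0.002 0.193] [317.6 174.3] [290.4 243.3]
105 [ 0.659 -0.001  0.19 ] [318.6 169.7] [287.1 248. ]
110 [ 0.671 -0.003  0.186] [319.5 165.4] [284.  252.9]
```

Call:
send_rows --commands "13 -20 0 2.35;13 -20 0 2.35;13 -20 0 2.35;13 -20 0 2.35;13 -20 0 2.35;13 -20 0 2.35;13 -20 0 2.35;13 -20 0 2.35;13 -20 0 2.35;13 -20 0 2.35;13 -20 0 2.35;13 -20 0 2.35;13 -20 0 2.35;13 -20 0 2.35;13 -20 0 2.35;13 -20 0 2.35;13 -20 0 2.35;13 -20 0 2.35;13 -20 0 2.35;13 -20 0 2.35" --gripper 100 --squeeze 25

```text
clock: 1.77
ee_pos: [0.3795, 0.0844, 0.2422]
eef_rot: [-0.0, -0.287, 0.958, 0.0]
ft_force: [0.4, 1.0, -0.5]
opening: 1.002
gripper_force: 0.0
```

Call:
send_rows --commands "5.5 -21.9 0 0;5.5 -21.9 0 0;5.5 -21.9 0 0;5.5 -21.9 0 0;5.5 -21.9 0 0;5.5 -21.9 0 0;5.5 -21.9 0 0;5.5 -21.9 0 0;5.5 -21.9 0 0;5.5 -21.9 0 0;5.5 -21.9 0 0;5.5 -21.9 0 0;5.5 -21.9 0 0;5.5 -21.9 0 0;5.5 -21.9 0 0;5.5 -21.9 0 0;5.5 -21.9 0 0;5.5 -21.9 0 0;5.5 -21.9 -20 0;5.5 -21.9 -20 0"

```text
clock: 3.43
ee_pos: [0.4898, -0.3539, 0.2022]
eef_rot: [0.001, -0.286, 0.958, -0.001]
ft_force: [0.0, 0.2, -0.3]
opening: 1.001
gripper_force: 0.0
```

Call:
send_rows --commands "0 0 -20 0;0 0 -20 0;0 0 -10 0;0 0 0 0;0 0 0 0;0 0 0 0"

```text
clock: 3.93
ee_pos: [0.4897, -0.3526, 0.1537]
eef_rot: [0.0, -0.286, 0.958, -0.001]
ft_force: [0.5, 0.7, 0.4]
opening: 1.0
gripper_force: 0.0
```

```bash
python3 - <<'E'
from h import *
m=arm.camera_model("wrist"); st=arm.get_state(); im=arm.snapshot("wrist"); cv2.imwrite("pics/w1.png",im[...,::-1])
q=st["eef_rot"]; print(st["clock"],st["ee_pos"],q,np.degrees(2*np.arctan2(q[2],q[1]))-90); print({k:v for k,v in m.items()})
E
```

```text
3.9333 [ 0.48974305 -0.35255846  0.15365543] [ 4.77869585e-04 -2.85868787e-01  9.58268453e-01 -6.16026052e-04] 123.22158470700043
{'vfov': 65.70646984690485, 'cx': 321.05664338627525, 'cy': 240.70130325249778, 'world_to_cam': array([[-0.54727915,  0.83694756, -0.00207905,  0.56359314],
       [-0.79645018, -0.52155812, -0.30601345,  0.21737938],
       [-0.25720156, -0.16581892,  0.95202492, -0.22865245],
       [ 0.        ,  0.        ,  0.        ,  1.        ]])}
```

View pics/w1.png

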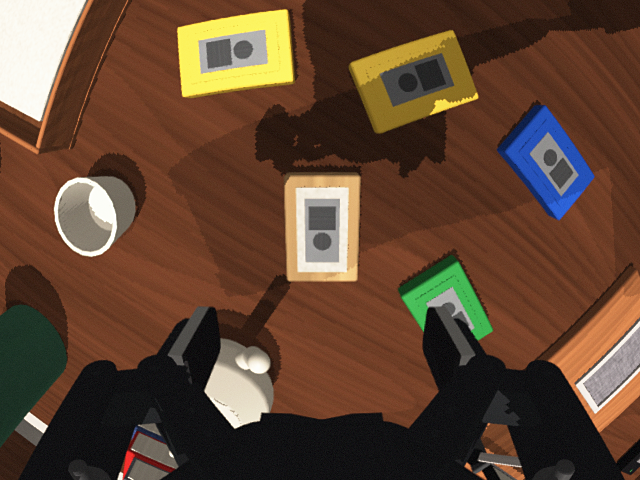

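The wrist view shows the photo centred between the fingers, at about (322,228), with the teapot and the green block clear of the jaws. I'll descend and grip.

Call:
send_rows --commands "0.5 0 -20 0;0 0 -20 0;0 0 -20 0;0 0 -20 0;0 0 -20 0;0 0 -15 0;0 0 -10 0;0 0 -8 0;0 0 -4 0;0 0 0 0;0 0 0 0"

```text
clock: 4.9
ee_pos: [0.4901, -0.3527, 0.0161]
eef_rot: [0.0, -0.286, 0.958, -0.0]
ft_force: [-0.1, -0.0, 0.0]
opening: 1.001
gripper_force: 0.0
```

Call:
send_rows --commands "0 0 0 0;0 0 0 0;0 0 0 0;0 0 0 0;0 0 0 0;0 0 0 0;0 0 0 0;0 0 0 0" --gripper 40 --squeeze 30

```text
clock: 5.57
ee_pos: [0.4901, -0.3527, 0.0161]
eef_rot: [0.0, -0.286, 0.958, -0.0]
ft_force: [0.1, 0.5, 5.8]
opening: 0.645
gripper_force: 31.1
```

Call:
send_rows --commands "0 0 3 0;0 0 8 0;0 0 15 0;0 0 20 0;0 0 20 0;0 0 20 0;0 0 10 0;0 0 4 0;0 0 0 0"

```text
clock: 6.32
ee_pos: [0.4901, -0.3527, 0.1161]
eef_rot: [0.0, -0.286, 0.958, -0.001]
ft_force: [0.6, 0.0, -2.1]
opening: 0.647
gripper_force: 32.5
```

Call:
send_rows --commands "-3 10 0 -2.2;-3 15 0 -2.2;-3 20 0 -2.2;-3 20 0 -2.2;-3 22 0 -2.2;-3 22 0 -2.2;-3 22 0 -2.2;-3 22 0 -2.2;-3 22 0 -2.2;-3 22 0 -2.2;-3 22 0 -2.2;-3 22 0 -2.2;-3 22 0 -2.2;-3 22 0 -2.2;-3 22 0 -2.2;-3 22 0 -2.2;-3 22 0 -2.2;-3 20 0 -2.2;-1.5 15 0 -2.4;0 10 0 -2.4"

```text
clock: 7.98
ee_pos: [0.433, 0.0449, 0.1142]
eef_rot: [-0.001, 0.098, 0.995, -0.0]
ft_force: [-1.2, -0.3, -1.5]
opening: 0.646
gripper_force: 32.5
```

Call:
send_rows --commands "0 0 0 0;0 0 0 0;0 0 0 0"

```text
clock: 8.23
ee_pos: [0.4339, 0.0431, 0.1147]
eef_rot: [-0.0, 0.097, 0.995, -0.0]
ft_force: [0.1, -0.1, -0.4]
opening: 0.642
gripper_force: 32.5
```

```bash
python3 - <<'E'
from h import *
m=arm.camera_model("wrist"); st=arm.get_state(); im=arm.snapshot("wrist"); cv2.imwrite("pics/w2.png",im[...,::-1])
q=st["eef_rot"]; print(st["clock"],st["ee_pos"],np.degrees(2*np.arctan2(q[2],q[1]))-90)
E
```

```text
8.2333 [0.43389989 0.04308874 0.114738  ] 78.87376867588546
```

View pics/w2.png

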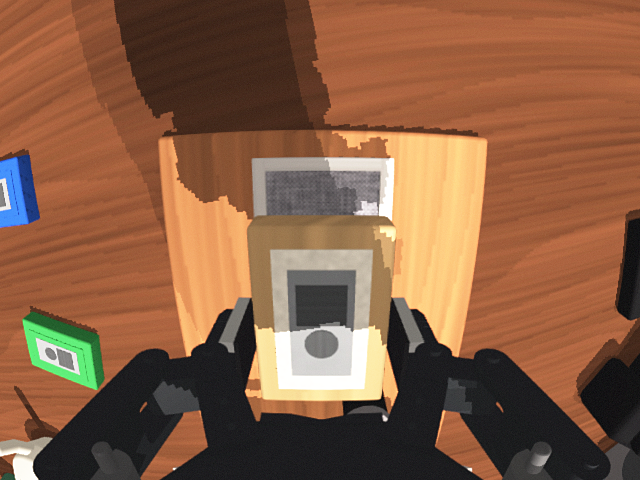

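The held photo is centred over the bed laterally (both at u≈323) and parallel to it. I'll check the x offset by ray casting.

```bash
python3 - <<'E'
from h import *
m=arm.camera_model("wrist"); f=240/np.tan(np.radians(m["vfov"])/2)
W=np.array(m["world_to_cam"]);R=W[:3,:3];c=-R.T@W[:3,3]
def fz(u,v,z):
    x,y=u-m["cx"],v-m["cy"];r=np.hypot(x,y);t=r/f
    d=R.T@np.array([x/r*np.sin(t),-y/r*np.sin(t),-np.cos(t)]);return c+d*(z-c[2])/d[2]
a=np.radians(-11.2);ex=np.array([np.cos(a),np.sin(a)]);ey=np.array([-ex[1],ex[0]])
bed=np.array([.4346,.0434])
def b(p):return np.round(1000*np.array([(p[:2]-bed)@ex,(p[:2]-bed)@ey]),1)
for n,u,v,z in(("border outer",253,158,.018),("border outer",393,158,.018),("border inner",265,171,.014),("border inner",381,171,.014),("board",160,137,.014),("board",487,137,.014),("photo bottom L",250,218,.0987),("photo bot R",394,218,.0987),("photo far top L",262,400,.1167),("photo far top R",384,400,.1167)):
    print(n,b(fz(u,v,z)))
print("tcp",b(np.array([.4339,.0431])))
E
```

```text
border outer [-60.3 -44. ]
border outer [-60.4  42.7]
border inner [-51.5 -37.3]
border inner [-51.5  36. ]
board [ -76.9 -107.9]
board [-77.2 107.7]
photo bottom L [-42.3 -31.2]
photo bot R [-42.4  28.7]
photo far top L [ 39.5 -29. ]
photo far top R [39.5 27.6]
tcp [-0.6 -0.4]
```

Both are within about 2 mm of centre, so I'll lower it.

Call:
send_rows --commands "0 0 -5 0;0 0 -15 0;0 0 -20 0;0 0 -15 0;0 0 -10 0;0 0 -6 0;0 0 -4 0;0 0 -3 0;0 0 -2 0;0 0 -2 0;0 0 0 0;0 0 0 0"

```text
clock: 9.28
ee_pos: [0.4344, 0.0436, 0.0335]
eef_rot: [0.0, 0.098, 0.995, 0.0]
ft_force: [-0.5, 0.8, -1.3]
opening: 0.649
gripper_force: 32.5
```

Call:
send_rows --commands "0 0 -1 0;0 0 -0.7 0;0 0 -0.7 0;0 0 -0.4 0;0 0 0 0"

```text
clock: 9.7
ee_pos: [0.4342, 0.0436, 0.0305]
eef_rot: [-0.0, 0.098, 0.995, 0.0]
ft_force: [-0.0, 0.7, -2.0]
opening: 0.648
gripper_force: 32.5
```

Call:
send_rows --commands "0 0 -0.4 0;0 0 -0.4 0;0 0 0 0;0 0 0 0"

```text
clock: 10.03
ee_pos: [0.4343, 0.0436, 0.03]
eef_rot: [0.0, 0.098, 0.995, 0.0]
ft_force: [-3.5, 0.6, 9.9]
opening: 0.648
gripper_force: 33.5
```

Call:
send_rows --commands "0 0 0 0;0 0 0 0;0 0 0 0;0 0 0 0;0 0 0 0" --gripper 85

```text
clock: 10.45
ee_pos: [0.4342, 0.0435, 0.0297]
eef_rot: [-0.0, 0.098, 0.995, -0.0]
ft_force: [0.0, -0.9, -0.4]
opening: 0.848
gripper_force: 0.0
```

Call:
send_rows --commands "0 0 2 0;0 0 5 0;0 0 10 0;0 0 20 0;0 0 25 0;0 0 25 0;0 0 25 0;0 0 25 0;0 0 25 0;0 0 25 0;0 0 25 0;0 0 20 0;0 0 0 0;0 0 0 0"

```text
clock: 11.62
ee_pos: [0.4347, 0.0436, 0.2628]
eef_rot: [0.001, 0.098, 0.995, 0.0]
ft_force: [-0.1, 0.5, -0.7]
opening: 0.854
gripper_force: 0.0
```

```bash
python3 - <<'E'
from h import *
st=arm.get_state();im=arm.snapshot("wrist"); cv2.imwrite("pics/w3.png",im[...,::-1]);print(st["ee_pos"])
E
```

```text
[0.4347093  0.04359544 0.26275024]
```

View pics/w3.png

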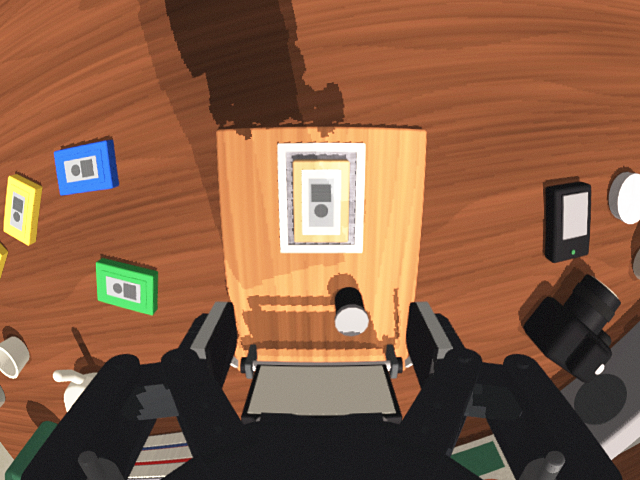

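The photo lies flat inside the border at about (321,200), and the film can is undisturbed. Next is the lamp bar.

Call:
send_rows --commands "9.3 -1.83 0 -5;9.3 -1.83 0 -5;9.3 -1.83 0 -5;9.3 -1.83 0 -5;9.3 -1.83 0 -5;9.3 -1.83 0 -5;9.3 -1.83 0 -5;9.3 -1.83 0 -5;9.3 -1.83 0 -5;9.3 -1.83 0 -5;9.3 -1.83 0 -5;9.3 -1.83 0 -5;9.3 -1.83 0 -5;9.3 -1.83 0 -5;9.3 -1.83 0 -5;9.3 -1.83 0 -5;9.3 -1.83 0 -5;9.3 -1.83 0 -5;0 0 0 0;0 0 0 0" --gripper 60

```text
clock: 13.33
ee_pos: [0.6013, 0.0106, 0.2605]
eef_rot: [-0.001, 0.772, 0.636, -0.001]
ft_force: [-0.4, -0.1, -0.0]
opening: 0.6
gripper_force: 0.0
```

```bash
python3 - <<'E'
from h import *
st=arm.get_state();im=arm.snapshot("wrist"); cv2.imwrite("pics/w4.png",im[...,::-1]);q=st["eef_rot"]; print(st["ee_pos"],q,np.degrees(2*np.arctan2(q[2],q[1]))-90,st["joints"])
E
```

```text
[0.60125044 0.01058719 0.26052698] [-6.00460752e-04  7.71914005e-01  6.35726254e-01 -7.33422069e-04] -11.052217143298577 [1.75926872e-02 4.33484741e-01 3.17257586e-01 1.45646471e+00
 2.78470002e-05 1.78128657e+00]
```

View pics/w4.png

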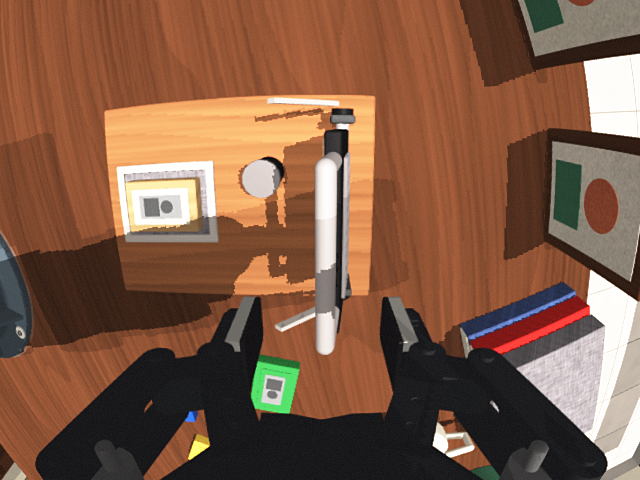

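The wrist view shows the bar at u≈325, midway between the fingers (242 and 401). I'll descend and grip.

Call:
send_rows --commands "1 0 -10 0;0 0 -15 0;0 0 -15 0;0 0 -12 0;0 0 -10 0;0 0 -7 0;0 0 -4 0;0 0 0 0;0 0 0 0"

```text
clock: 14.13
ee_pos: [0.6027, 0.0106, 0.189]
eef_rot: [0.0, 0.773, 0.635, 0.0]
ft_force: [-0.1, -1.2, 0.2]
opening: 0.599
gripper_force: 0.0
```

Call:
send_rows --commands "0 0 0 0;0 0 0 0;0 0 0 0;0 0 0 0;0 0 0 0;0 0 0 0;0 0 0 0;0 0 0 0;0 0 0 0;0 0 0 0;0 0 0 0;0 0 0 0" --gripper 0 --squeeze 20

```text
clock: 15.13
ee_pos: [0.6029, 0.0106, 0.1891]
eef_rot: [0.0, 0.773, 0.635, 0.0]
ft_force: [-0.1, -1.1, 5.0]
opening: 0.131
gripper_force: 20.9
```

Call:
send_rows --commands "-4.86 0.96 -0.6 0;-4.86 0.96 -0.9 0;-4.76 0.94 -1.1 0;-4.76 0.94 -1.1 0;-4.66 0.92 -1.4 0;-4.66 0.92 -1.5 0;-4.56 0.9 -1.7 0;-4.56 0.9 -1.7 0;-4.37 0.86 -2 0;-4.37 0.86 -2 0"

```text
clock: 15.97
ee_pos: [0.5558, 0.0199, 0.1745]
eef_rot: [-0.0, 0.773, 0.635, -0.0]
ft_force: [1.6, 0.2, 3.7]
opening: 0.132
gripper_force: 21.1
```

Call:
send_rows --commands "-4.27 0.84 -2.3 0;-4.27 0.84 -2.3 0;-4.17 0.82 -2.65 0;-4.17 0.82 -2.65 0;-3.97 0.79 -2.85 0;-3.97 0.79 -2.85 0;-3.78 0.75 -3.15 0;-3.78 0.75 -3.15 0;-3.58 0.71 -3.4 0;-3.58 0.71 -3.4 0;0 0 0 0;0 0 0 0"

```text
clock: 16.97
ee_pos: [0.516, 0.0277, 0.1454]
eef_rot: [-0.0, 0.773, 0.635, -0.001]
ft_force: [0.4, 0.2, -3.8]
opening: 0.13
gripper_force: 20.6
```

```bash
python3 - <<'E'
from h import *
st=arm.get_state();print(st["ee_pos"],st["ft_force"])
h=np.array([.621,.0066]);a=np.radians(-11.2);u=(st["ee_pos"][:2]-h)@[np.cos(a),np.sin(a)];print(u,np.degrees(np.arccos(-u/.15)))
E
```

```text
[0.51600805 0.02768177 0.14544233] [ 0.44382483  0.20891537 -3.77921995]
-0.10708720285362547 44.44567581513991
```

Call:
send_rows --commands "0 0 0 0;0 0 0 0;0 0 0 0;0 0 0 0;0 0 0 0;0 0 0 0" --gripper 45

```text
clock: 17.47
ee_pos: [0.5167, 0.0276, 0.146]
eef_rot: [0.0, 0.773, 0.635, 0.0]
ft_force: [-0.3, 0.3, 0.5]
opening: 0.451
gripper_force: 0.0
```

Call:
send_rows --commands "0 0 5 0;0 0 10 0;0 0 15 0;0 0 20 0;0 0 20 0;0 0 20 0;0 0 20 0;-20 0 0 0;-20 0 0 0;-20 -20 0 0;-20 -30 0 0;-10 -30 0 0;0 -30 0 0;0 -30 0 0;0 -30 0 0;0 -30 0 0;0 -30 0 0;0 -30 0 0;0 0 0 0;0 0 0 0"

```text
clock: 19.13
ee_pos: [0.4265, -0.2336, 0.2566]
eef_rot: [0.0, 0.773, 0.634, 0.0]
ft_force: [-0.2, 0.2, 0.5]
opening: 0.45
gripper_force: 0.0
```

```bash
python3 - <<'E'
from h import *
c=np.zeros((600,800,3),np.uint8)
for n,b,x in(("top",(255,170,355,300),0),("scene",(250,170,390,310),400)):
    im=arm.snapshot(n)[...,::-1]; cv2.imwrite(f"pics/{n}2.png",im)
    i=im[b[1]:b[3],b[0]:b[2]]; k=400/i.shape[1]; i=cv2.resize(i,None,fx=k,fy=k,interpolation=cv2.INTER_CUBIC); c[:i.shape[0],x:x+400]=i; print(n,k)
cv2.imwrite("pics/end.png",c)
E
```

```text
top 4.0
scene 2.857142857142857
```

View pics/end.png

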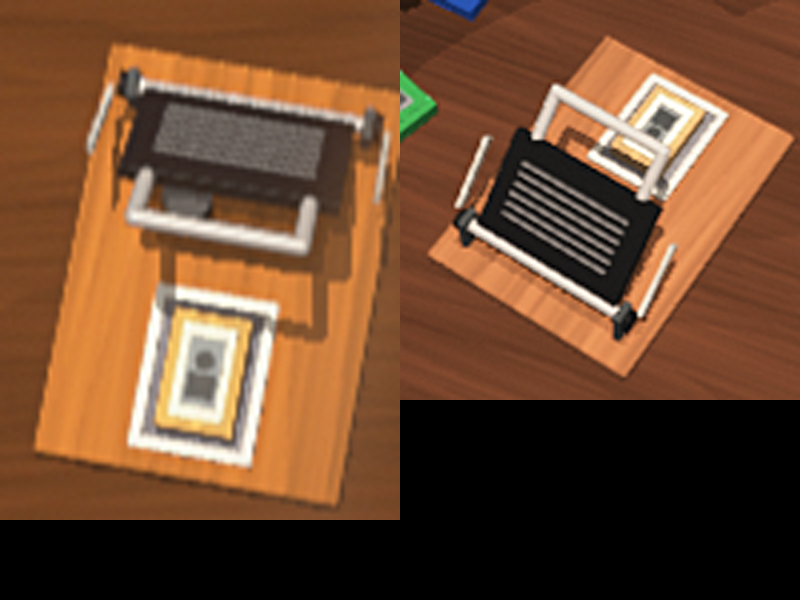

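The photo sits inside the border, and the lamp stays tilted, looking parallel to the strips. I'll quantify the angle from the bar centre, top (309.5,227.8) and scene (323.2,212.7), and the hinge rod, top (318,196) and scene (299.7,263.8).

```bash
python3 - <<'E'
from h import *
m=arm.camera_model("top"); s=arm.camera_model("scene")
B=tri([(m,309.5,227.8),(s,323.2,212.7)]);Hh=tri([(m,318,196),(s,299.7,263.8)]);print(B,Hh)
yaw=np.radians(-11.2);e=np.array([np.cos(yaw),np.sin(yaw),0]);h0=np.array([.621,.0066,.045])
for h in(h0,Hh):
    d=B-h;print(np.degrees(np.arctan2(d[2],-d@e)),np.linalg.norm(d))
print(proj(m,h0),proj(s,h0))
for t in(41,43,45,47,49):
    r=np.radians(t);p=h0+.15*(-np.cos(r)*e+[0,0,np.sin(r)]);print(t,np.round(proj(m,p),1),np.round(proj(s,p),1))
# strips: masks of both line slopes in scene
st=(250,170);k=2.857
for n,a,b in(("L",(459,206),(489,138)),("R",(642,317),(672,246))):print(n,np.degrees(np.arctan2(a[1]-b[1],b[0]-a[0])))
for n,a,b in(("panelL",(484,225),(524,130)),("panelR",(615,300),(662,205))):print(n,np.degrees(np.arctan2(a[1]-b[1],b[0]-a[0])))
E
```

```text
[0.51648281 0.02666476 0.14852997] [0.62066512 0.00520136 0.04537465]
44.21029385515035 0.14847522803462618
44.121777888830756 0.14817440323827707
(np.float64(317.14475267466656), np.float64(196.07564473290884)) (np.float64(299.721983025423), np.float64(264.1478581781614))
41 [308.5 230.7] [324.5 212. ]
43 [308.7 229.2] [323.7 212.1]
45 [308.9 227.6] [322.9 212.3]
47 [309.1 226. ] [322.  212.6]
49 [309.3 224.4] [321.1 213. ]
L 66.19405648154229
R 67.09423034158281
panelL 67.16634582208245
panelR 63.67670173219012
```

The lamp is at 44–45°, the photo is in place and the robot is clear, so I'm handing in.

```bash
python3 -c "
from plant import arm
print(arm.close_job())"
```

```text
the job is handed in; nothing more can be done
None
```

The job is handed in: the portrait lies flat, picture up, inside the bed, and the lamp holds by itself at 44–45° as measured in the camera images; the robot touched none of the other things.

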